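Shim the rocking desk riser

ROBOT

A 6-joint arm with a two-finger parallel gripper is mounted at the origin on the work surface. World frame = base frame: x ahead of the robot, y to its left, z up, the work surface at z = 0. Lengths are in mm, angles in rad, forces in N, time in s.
With the tool pointing down it reaches from about 300 to 775 mm from the base axis. Payload 14.6 kg.
Tool frame: the origin (TCP) lies at the very end of the fingers, on their centre line; the grasp point (between the pads) lies 19 mm behind it (grip_point_offset is the distance from the TCP to the grasp point, in mm); z points along the fingers, y is the line along which they close (so a half turn about z gives the same grasp; the last joint's range is limited). The gripper opens to 94 mm and grips with 3 to 60 N. Pads are 16 mm wide; open, the fingers measure 119 mm over their backs; the gripper's body (75 mm by 177 mm) begins 78 mm behind the grasp point.
Start: joints at [-1.41, 0.3, 1.521, -0, 1.321, -0.067], TCP at [124.203, -535.783, 205.446] pointing down, gripper open.
Joint ranges: [-3.03, 3.03], [-0.79, 2.21], [0.23, 2.52], [-1.04, 4.18], [0, 3.07], [-2.55, 2.55]. Speed limits (rad/s): [2.22, 2.22, 2.57, 3.14, 3.14, 3.14].

INTERFACE

Orientations are given as [roll, pitch, yaw] about the fixed x, y, z axes, in that order (R = Rz(yaw) Ry(pitch) Rx(roll)).
In Python, from cell import read_state, camera, camera_info, sign_off, grip_point_offset gives the robot as it stands.
- The arm moves only by the shell command python3 -m handwheel 'ROWS' [FORCE]. ROWS is text: rows parted by semicolons, each of 5 numbers parted by spaces: the shift along the world's x, y, z in units of 40 mm (1.0 is 40 mm), then the turn about the world's z in units of 5 degrees (1.0 is 5 degrees), then the closure, from 0 (fully open) to 1 (shut). In form: dx dy dz yaw gripper; .... A call has 1 to 12 rows; each row shifts and turns the commanded pose from where the row before left it; what a row does not reach is not made up. A row lasts 1/12 s, in which the tool goes at most 41.7 mm and 7.16 degrees, less where a joint would pass 70% of its speed; a pose out of reach is approached as far as the arm can. A call is refused whole if a number of a shift passes 1 or a number of a turn 1, either way. A call with a gripper value outside its range is refused whole. The fingers move at their own pace and stop on an object; FORCE is the grip in N (left out, the last holds). Time passes only in rows, so rows that do not move let the fingers close. It gives the time, the measured TCP pose, the force, the opening and the grip force at its end, in the units of the state.
- read_state(): the state, without advancing time (a new reading comes with each control period).
- camera(name): name is "side" or "top"; returns (picture, depth): 400x640x3 uint8, red, green, blue; 400x640 float32, mm along the optical axis (not along the pixel's ray), 0 where there is no reading.
- camera_info(name): a dict with "intrinsics" (3x3 intrinsics, pixels), "k1" (the pictures are not rectified: a ray, as slopes to the right and down, at radius r is drawn at 1 + k1 r^2 times it, then the intrinsics apply), "world_from_camera" (4x4, takes a point from camera to world coordinates). Camera axes: x right, y down, z forward; pixel columns grow to the right and rows downward; lengths in mm; the calibration is good to about 2 mm. A picture is of the moment at which its call begins. camera_info takes no time and is no camera call.
- sign_off(): hands the job in; it is judged then, once.
The state is a dict: "clock": time; "joints": joint angles; "qd": joint speeds; "effort": joint torques, N m; "eef_pos": TCP position; "eef_rot": TCP orientation; "wrist_force": force on the tool from outside, world axes, zero at the start; "moment": the same for the moment, N m; "finger_gap": finger opening in mm; "finger_force": force on a finger pad.
Only numpy, scipy, OpenCV 4.12 (cv2) and the standard library are available. Lean on these libraries where they do the work, as an engineer would, in place of code of your own. Each camera call takes 0.05 s, during which the arm holds its last target. There are 200 camera calls.

TASK

One corner foot of the wooden desk riser hangs a little clear of the desk. Starting with the thinnest, slide the wooden gauge leaves flat under that black foot one at a time, gently and nose first as far as their black line, and leave in place the first one that binds. Let go of it there, and leave the other leaves lying flat on the felt strips or the desk, out in front of the foot, with the bowl, phone stand and pen box undisturbed.

Things in the scene. Friction and masses are not known exactly. Their poses are not given: they have to be found in the camera images.
- riser: Wooden desk riser (low shelf) fixed on the desk: board 340 x 210 mm, its top 133 mm up, on legs; the black rubber foot of one corner leg hangs clear of the desk. Origin at desk height under the middle of that foot's front face; x points level in under the foot (the way a leaf is slid in), y across, z up. The board begins at x = 15 mm; open desk at negative x.
- foot_mid (a point): Desk point (height 0) under the middle of the short black foot. The foot spans 18 mm each way along the riser's x and 22 mm along y and is 22 mm tall; its front face lies across the riser's origin. The gap between it and the desk is 3 to 9.5 mm, not known beforehand and different each time.
- foot_face (a point): Point on the front face of the black foot's leg (17 mm behind the front of the foot), 50 mm above the desk. The foot is sprung: it presses with about 4 N on what starts to lift it, plus about 1.5 N per mm lifted (at most 6 mm). A leaf thinner than the gap slides freely under it; one thicker than the gap binds and drags by several N.
- leaf1: Pale wooden gauge leaf 5 mm thick (thinnest), 110 x 24 mm, 80 g, flat on a 3 mm felt strip; upright yellow handle (26 mm along x, 14 mm across y, top 55 mm above the underside). Origin on the underside below the handle's middle; x runs to the nose end at 95 mm, tail at -15 mm. The nose's last 20 mm slope down by 3 mm to lift the foot; black line across the top 30 mm from the nose end.
- leaf1_tip (a point): The end of the nose of the 5 mm leaf with the yellow handle, on the underside, in the middle of its width.
- leaf2: Pale wooden gauge leaf 7.5 mm thick (middle), 110 x 24 mm, 80 g, flat on a 3 mm felt strip; upright blue handle (26 mm along x, 14 mm across y, top 55 mm above the underside). Origin on the underside below the handle's middle; x runs to the nose end at 95 mm, tail at -15 mm. The nose's last 20 mm slope down by 3 mm to lift the foot; black line across the top 30 mm from the nose end.
- leaf2_tip (a point): The end of the nose of the 7.5 mm leaf with the blue handle, on the underside, in the middle of its width.
- leaf3: Pale wooden gauge leaf 10 mm thick (thickest), 110 x 24 mm, 80 g, flat on a 3 mm felt strip; upright red handle (26 mm along x, 14 mm across y, top 55 mm above the underside). Origin on the underside below the handle's middle; x runs to the nose end at 95 mm, tail at -15 mm. The nose's last 20 mm slope down by 3 mm to lift the foot; black line across the top 30 mm from the nose end.
- leaf3_tip (a point): The end of the nose of the 10 mm leaf with the red handle, on the underside, in the middle of its width.
- mat2: One of three thin grey felt strips fixed on the desk side by side, 150 mm along x, 40 mm along y, 3 mm thick; origin at desk height under its middle. This one carries the 7.5 mm leaf; each leaf lies on its own strip, nose roughly towards the riser, in any order from left to right.
- bowl: White bowl, 100 mm across, 55 mm high, on the desk; bystander. Origin under its middle.
- pencup: Plywood pen box 70 x 70 x 90 mm with pens, on the riser's board; bystander. Origin under its middle.
- phone: White phone on a plywood stand about 145 mm wide and 95 mm high, on the riser's board; bystander. Origin under its middle.

How it is judged (in metres and radians):
On the way:
1. The thinnest leaf (5 mm, yellow handle) is tried first: its nose goes at least 20 mm in under the foot, flat on the desk, while the other two have not been under it (x of leaf1_tip in the frame of riser above 0.02 m and y of leaf1_tip in the frame of riser between -0.015 and 0.015 m and height (world z) of leaf1_tip below 0.004 m and x of each of leaf2_tip, leaf3_tip in the frame of riser below -0.01 m), for 0.2 s.
At the end, for the whole second after the job is handed in: One leaf lies flat at rest, nose 22 mm or more under the foot (within 15 mm of its middle), pinched by it with 0.8 to 9 N, as only the first leaf that binds is; the other two lie flat at rest on felt or desk, noses 10 mm or more in front of the foot ((((x of leaf1_tip in the frame of riser above 0.022 m and y of leaf1_tip in the frame of riser between -0.015 and 0.015 m and height (world z) of leaf1_tip below 0.004 m) and contact force between leaf1 and riser between 0.8 and 9 N and linear speed of each of leaf1, leaf2, leaf3 below 0.01 m/s and x of each of leaf2_tip, leaf3_tip in the frame of riser below -0.01 m and height (world z) of each of leaf2, leaf3 below 0.012 m and angle between each of leaf2, leaf3's own z axis and vertical below 0.12 rad) or ((x of leaf2_tip in the frame of riser above 0.022 m and y of leaf2_tip in the frame of riser between -0.015 and 0.015 m and height (world z) of leaf2_tip below 0.004 m) and contact force between leaf2 and riser between 0.8 and 9 N and linear speed of each of leaf2, leaf1, leaf3 below 0.01 m/s and x of each of leaf1_tip, leaf3_tip in the frame of riser below -0.01 m and height (world z) of each of leaf1, leaf3 below 0.012 m and angle between each of leaf1, leaf3's own z axis and vertical below 0.12 rad) or ((x of leaf3_tip in the frame of riser above 0.022 m and y of leaf3_tip in the frame of riser between -0.015 and 0.015 m and height (world z) of leaf3_tip below 0.004 m) and contact force between leaf3 and riser between 0.8 and 9 N and linear speed of each of leaf3, leaf1, leaf2 below 0.01 m/s and x of each of leaf1_tip, leaf2_tip in the frame of riser below -0.01 m and height (world z) of each of leaf1, leaf2 below 0.012 m and angle between each of leaf1, leaf2's own z axis and vertical below 0.12 rad))); the robot touches nothing.
It fails at once if A leaf is forced: it presses on the riser or its foot with more than 22 N (contact force between any of leaf1, leaf2, leaf3 and riser above 22 N).
It fails at once if The bowl, pen box or phone stand is moved by more than 30 mm or tipped (distance of any of bowl, pencup, phone from where it was at the start of the episode above 0.03 m or angle between any of bowl, pencup, phone's own z axis and vertical above 0.3 rad).
It fails at once if The robot presses on the riser with more than 20 N (contact force between any of the fingers, the arm and riser above 20 N).
It also fails if it takes over 72 s, if anything falls off the work surface, if the arm or the gripper's body presses on something with over 40 N, if the wrist force passes 120 N, or if a joint passes its speed limit or range.

## Working session

There is one attempt and no reset: what is moved stays moved. The work goes in short steps, Python scripts to look and compute and a shell command to move; the robot and the scene stay as the last step left them, time stands still between calls to the robot, and variables do not carry over. Pictures are saved under pics/ and viewed, at most 10 in all, crops included, and the job is handed in when it is done.

```bash
mkdir -p pics; cat > h.py <<'E'
import numpy as np, cv2
from cell import *
def world(name,depth):
    ci=camera_info(name);K=np.array(ci["intrinsics"]);T=np.array(ci["world_from_camera"]);k1=ci["k1"]
    v,u=np.mgrid[0:400,0:640]
    x=(u-K[0,2])/K[0,0];y=(v-K[1,2])/K[1,1]
    rd=np.hypot(x,y);r=rd.copy()
    for _ in range(10): r=rd/(1+k1*r*r)
    s=np.where(rd>0,r/np.maximum(rd,1e-9),1)
    P=np.stack([x*s*depth,y*s*depth,depth],-1)
    W=P@T[:3,:3].T+T[:3,3]; W[depth==0]=np.nan
    return W
def snap(name,f):
    im,d=camera(name); cv2.imwrite(f,im[...,::-1]); return im,world(name,d)
E
python3 - <<'E'
from h import *
for n in("top","side"):
    im,W=snap(n,f"pics/{n}0.png"); np.savez(f"{n}0.npz",im=im,W=W)
    print(camera_info(n))
print(read_state())
E
```

```text
{'intrinsics': array([[438.21472545,   0.        , 313.0700812 ],
       [  0.        , 438.21472545, 198.97375395],
       [  0.        ,   0.        ,   1.        ]]), 'k1': -0.07185258855024862, 'world_from_camera': array([[ 1.13456544e-02, -9.81996108e-01,  1.88560121e-01,
         3.11669897e+02],
       [-9.99932794e-01, -1.15916525e-02, -2.01876060e-04,
        -5.42306609e+01],
       [ 2.38396490e-03, -1.88545158e-01, -9.82061627e-01,
         1.21042726e+03],
       [ 0.00000000e+00,  0.00000000e+00,  0.00000000e+00,
         1.00000000e+00]])}
{'intrinsics': array([[399.92712542,   0.        , 308.95460849],
       [  0.        , 399.92712542, 196.56238336],
       [  0.        ,   0.        ,   1.        ]]), 'k1': -0.09179525374580108, 'world_from_camera': array([[-8.88401964e-01, -2.50970363e-01,  3.84390203e-01,
         1.14882403e+02],
       [-4.59032956e-01,  4.75545918e-01, -7.50429761e-01,
         7.75409383e+02],
       [ 5.54043752e-03, -8.43131044e-01, -5.37679595e-01,
         6.89640188e+02],
       [ 0.00000000e+00,  0.00000000e+00,  0.00000000e+00,
         1.00000000e+00]])}
{'clock': 0.1, 'joints': array([-1.40959390e+00,  3.00357829e-01,  1.52148844e+00, -8.57232426e-06,
        1.32066873e+00, -6.66310734e-02]), 'qd': array([ 9.27791566e-04, -6.73462849e-05, -6.30839387e-04, -1.73214346e-04,
        5.68618779e-04, -1.82663395e-03]), 'effort': array([ 1.16351348e-03, -5.32649231e+01, -3.53287303e+01,  7.09242490e-02,
        2.34777981e-02, -5.34850994e-05]), 'eef_pos': array([ 124.17101015, -535.58016855,  204.98764528]), 'eef_rot': array([-3.14067180e+00, -5.31260605e-05,  2.27835602e-01]), 'wrist_force': array([-0.78039677, -0.11709256, -0.0353701 ]), 'moment': array([-0.03063182, -0.02457289,  0.00243442]), 'finger_force': 0.0, 'finger_gap': 94.14879153072808}
```

View pics/top0.png

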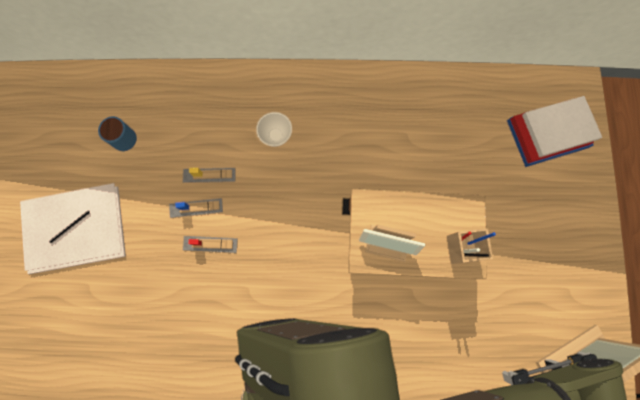

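View pics/side0.png

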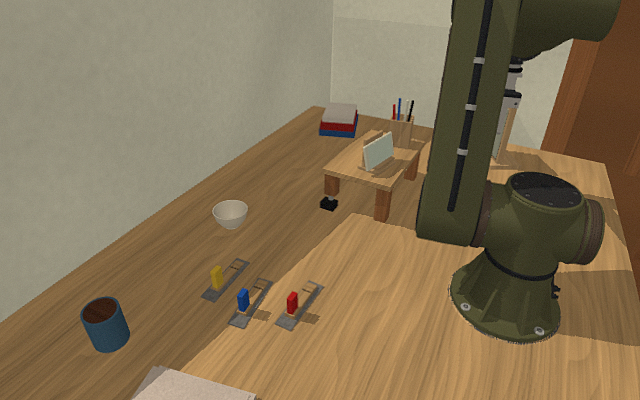

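The top view shows the black foot at (346,206) at the board's left edge. The handles are yellow (194,171), blue (181,206) and red (195,243), with the noses to the right (world -y). The bowl is at (274,129), and the side view agrees. Next I'll measure.

```bash
cat >> h.py <<'E'
def handles(im,W,lo=30,hi=75):
    hsv=cv2.cvtColor(im,cv2.COLOR_RGB2HSV);H,S,V=[hsv[...,i].astype(int) for i in range(3)]
    out={}
    for n,m in dict(yellow=(H>20)&(H<32)&(S>190),blue=(H>105)&(H<125)&(S>150),red=((H<6)|(H>174))&(S>190)).items():
        z=W[...,2]; m=m&(z>20)&(z<hi)&(W[...,1]>0)
        if m.sum()<5: out[n]=None; continue
        p=W[m]; t=p[p[:,2]>np.nanmax(p[:,2])-8]
        out[n]=(m.sum(),t.min(0).round(1),t.max(0).round(1),np.median(t,0).round(1))
    return out
def grey_rect(im,W,c):
    "wood leaf top strip line fit near handle centre c: felt rect"
    hsv=cv2.cvtColor(im,cv2.COLOR_RGB2HSV)
    m=(hsv[...,1]<70)&(W[...,2]<25)&(abs(W[...,0]-c[0])<45)&(W[...,1]<c[1]+60)&(W[...,1]>c[1]-150)
    return m
E
python3 - <<'E'
from h import *
for n in("top","side"):
    z=np.load(n+"0.npz");im,W=z["im"],z["W"]
    print(n)
    for k,v in handles(im,W).items(): print(k,v)
    hsv=cv2.cvtColor(im,cv2.COLOR_RGB2HSV)
    if n=="top":
        m=np.zeros((400,640),bool);m[190:225,335:353]=1
        mk=m&(im.max(2)<50); p=W[mk];print("foot top",mk.sum(),np.nanmin(p,0),np.nanmax(p,0),np.nanmedian(p,0))
        b=(abs(W[...,2]-133)<6);b[:180]=0;b[:,:340]=0;b[285:]=0;b[:,500:]=0
        r=cv2.minAreaRect(W[b][:,:2].astype(np.float32));print("board",b.sum(),r,cv2.boxPoints(r))
    else:
        m=np.zeros((400,640),bool);m[195:212,316:342]=1
        mk=m&(im.max(2)<50); p=W[mk];print("foot",mk.sum(),np.nanmin(p,0),np.nanmax(p,0),np.nanmedian(p,0))
im=cv2.imread("pics/top0.png")
a=cv2.resize(im[160:260,160:360],None,fx=4,fy=4,interpolation=cv2.INTER_CUBIC)
cv2.imwrite("pics/crop1.png",a)
E
```

```text
top
yellow None
blue (np.int64(60), array([506.8, 291. ,  56.4]), array([518.1, 314. ,  62.2]), array([512.3, 302.6,  59.3]))
red (np.int64(48), array([410.4, 250.7,  55.2]), array([418.9, 269.3,  62.8]), array([414.6, 260.2,  58.8]))
foot top 82 [ 501.22124173 -150.94472068   19.52684841] [ 540.34480159 -136.47412126   32.86793604] [ 518.24509798 -145.02871581   25.27726296]
board 8763 ((435.9542236328125, -316.3606262207031), (341.38616943359375, 211.291748046875), 87.39534759521484) [[ 322.6605  -482.07635]
 [ 533.73395 -491.67834]
 [ 549.2479  -150.6449 ]
 [ 338.1745  -141.04291]]
side
yellow (np.int64(169), array([605.7, 260.2,  56. ]), array([618.7, 284.7,  63.5]), array([610.8, 273.7,  60.2]))
blue (np.int64(191), array([508. , 290.8,  55.7]), array([524.2, 315.7,  63.4]), array([515.5, 304. ,  60.2]))
red (np.int64(178), array([410.6, 249.5,  55.2]), array([423.9, 273.8,  63.1]), array([416.7, 262.7,  60.2]))
foot 171 [ 502.30752199 -177.51141803    2.32902867] [ 545.22771751 -133.40343774   32.16208552] [ 520.04404804 -141.09713919   25.8004434 ]
```

View pics/crop1.png

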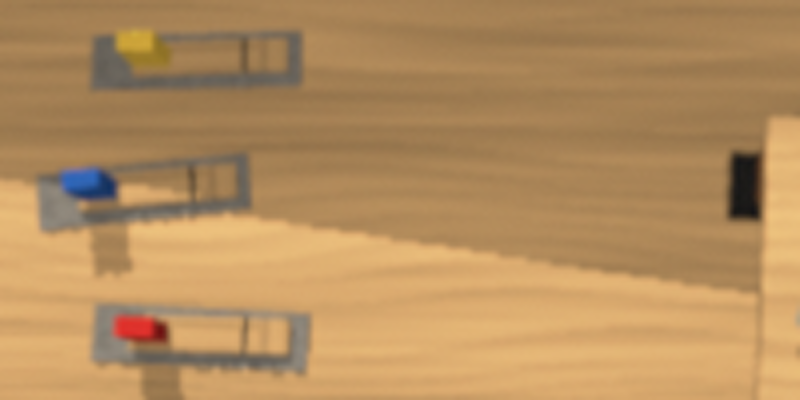

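```bash
python3 - <<'E'
from h import *
z=np.load("top0.npz");im,W=z["im"],z["W"]
hsv=cv2.cvtColor(im,cv2.COLOR_RGB2HSV)
g=((hsv[...,1]<75)&(W[...,2]<30)).astype(np.uint8); g[:160]=0;g[255:]=0;g[:,:160]=0;g[:,245:]=0
n,l,st,c=cv2.connectedComponentsWithStats(cv2.morphologyEx(g,cv2.MORPH_CLOSE,np.ones((3,3))))
for i in range(1,n):
    if st[i,4]<150: continue
    ys,xs=np.where(l==i); hull=cv2.convexHull(np.c_[xs,ys].astype(np.int32))
    m=np.zeros((400,640),np.uint8);cv2.fillConvexPoly(m,hull,1)
    q=W[(m>0)&(W[...,2]<20)]; r=cv2.minAreaRect(q[:,:2].astype(np.float32)); print("felt",np.round(r[0],1),np.round(r[1],1),round(r[2],1))
    wood=(m>0)&(hsv[...,1]>85)&(W[...,2]<20)&(W[...,2]>2)
    p=W[wood]; p=p[np.isfinite(p[:,0])]; 
    hi,lo=np.percentile(p[:,1],[97,3])
    f=cv2.fitLine(p[:,:2].astype(np.float32),cv2.DIST_HUBER,0,.01,.01).ravel(); 
    f=f*(-1 if f[1]>0 else 1)*np.array([1,1,0,0])+f*np.array([0,0,1,1])
    print(" wood",wood.sum(),"dir deg",np.degrees(np.arctan2(f[1],f[0])).round(1),f[2:].round(1),"nose y",p[:,1].min().round(1),"tail",p[:,1].max().round(1),"z",np.median(p[:,2]).round(1))
E
```

```text
felt [611.6 243.9] [ 41.2 148. ] 0.4
 wood 292 dir deg -82.9 [610.8 227.2] nose y 177.7 tail 303.9 z 7.5
felt [516.3 275.1] [ 43.6 146.2] 5.9
 wood 304 dir deg -79.6 [517.9 255. ] nose y 208.7 tail 342.5 z 10.2
felt [413.5 230.8] [151.4  41.2] 86.9
 wood 349 dir deg -86.0 [413.3 216.3] nose y 165.8 tail 289.5 z 12.9
```

```bash
python3 -m handwheel '0 0 1 0 0; 0 0 1 0 0; 0 0 1 0 0; .5 .83 0 .8 0; .5 .83 0 .8 0; .5 .83 0 .8 0; .5 .83 0 .8 0; .5 .83 0 .8 0; .5 .83 0 .8 0; .5 .83 0 .8 0; .5 .83 0 .8 0; .5 .83 0 .8 0'
```

```text
clock: 1.1
eef_pos: [304.5, -235.2, 325.4]
eef_rot: [-3.142, 0.0, 0.859]
wrist_force: [1.6, -1.0, -0.0]
finger_gap: 94.2
finger_force: 0.0
```

```bash
python3 -m handwheel '.51 .846 0 .545 .4; .51 .846 0 .545 .4; .51 .846 0 .545 .4; .51 .846 0 .545 .4; .51 .846 0 .545 .4; .51 .846 0 .545 .4; .51 .846 0 .545 .4; .51 .846 0 .545 .4; .51 .846 0 .545 .4; .51 .846 0 .545 .4; .51 .846 0 .545 .4; .51 .846 0 .545 .4' 20; python3 -m handwheel '.51 .846 0 .545 .4; .51 .846 0 .545 .4; .51 .846 0 .545 .4; 0 0 -1 0 .4; 0 0 -1 0 .4; 0 0 -1 0 .4; 0 0 -1 0 .4; 0 0 -1 0 .4; 0 0 0 0 .4; 0 0 0 0 .4'
```

```text
clock: 2.1
eef_pos: [549.5, 171.1, 325.0]
eef_rot: [-3.141, 0.0, 1.429]
wrist_force: [0.7, -1.0, 0.0]
finger_gap: 56.4
finger_force: 0.0
clock: 2.93
eef_pos: [609.6, 270.4, 124.6]
eef_rot: [-3.138, 0.001, 1.569]
wrist_force: [0.6, 0.3, 1.1]
finger_gap: 56.5
finger_force: 0.0
```

```bash
python3 -m handwheel '.04 .05 -1 0 .4; 0 0 -1 0 .4; 0 0 -.5 0 .4; 0 0 0 0 .4; 0 0 0 0 1; 0 0 0 0 1; 0 0 0 0 1; 0 0 0 0 1; 0 0 0 0 1; 0 0 0 0 1; 0 0 0 0 1' 20; python3 -m handwheel '0 0 0 0 1; 0 0 .2 0 1; 0 0 .2 0 1; 0 0 0 0 1; 0 0 0 0 1'
```

```text
clock: 3.85
eef_pos: [612.0, 272.7, 25.9]
eef_rot: [3.141, -0.0, 1.57]
wrist_force: [0.5, 0.2, -0.5]
finger_gap: 13.9
finger_force: 20.0
clock: 4.27
eef_pos: [612.1, 272.7, 42.3]
eef_rot: [3.14, -0.0, 1.57]
wrist_force: [0.2, 0.5, -0.7]
finger_gap: 13.9
finger_force: 20.0
```

```bash
python3 -m handwheel '-.26 -.88 0 -.065 1; -.26 -.88 0 -.065 1; -.26 -.88 0 -.065 1; -.26 -.88 0 -.065 1; -.27 -.88 0 -.065 1; -.27 -.88 0 -.065 1; -.27 -.88 0 -.065 1; -.27 -.88 0 -.065 1; 0 0 0 0 1; 0 0 0 0 1'; python3 -m handwheel '0 0 -.25 0 1; 0 0 -.2 0 1; 0 0 0 0 1; 0 0 0 0 1; 0 0 0 0 1'
python3 - <<'E'
from h import *
for n in("top","side"):
    im,W=snap(n,f"pics/{n}1.png")
t=cv2.imread("pics/top1.png")[165:245,240:380];s=cv2.imread("pics/side1.png")[165:265,240:380]
a=np.vstack([cv2.resize(t,None,fx=4,fy=3.2,interpolation=3),cv2.resize(s,None,fx=4,fy=3.4,interpolation=3)])
cv2.imwrite("pics/c2.png",a);print(a.shape)
E
```

```text
clock: 5.1
eef_pos: [526.7, -10.4, 41.5]
eef_rot: [-3.142, -0.0, 1.521]
wrist_force: [1.2, 0.4, -0.8]
finger_gap: 14.3
finger_force: 20.0
clock: 5.52
eef_pos: [526.8, -8.2, 22.7]
eef_rot: [-3.14, -0.0, 1.525]
wrist_force: [-0.7, -0.3, -1.4]
finger_gap: 13.3
finger_force: 20.0
(596, 560, 3)
```

View pics/c2.png

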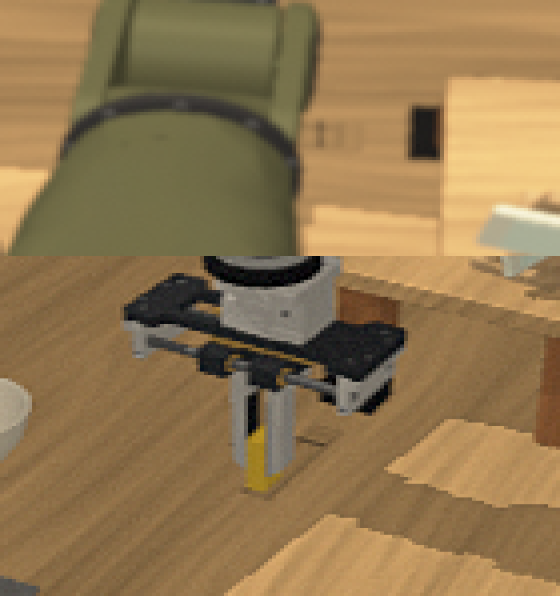

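The leaf is aligned with the foot: line at crop (318,134), nose at about 362, foot face at about 410, so roughly 30 mm clear. Now I'll slide it in gently.

```bash
python3 -m handwheel '-.01 -.2 0 0 1; -.01 -.2 0 0 1; -.01 -.2 0 0 1; -.01 -.15 0 0 1;0 0 0 0 1;0 0 0 0 1'; for k in 1; do python3 -m handwheel '0 -.1 0 0 1; -.01 -.1 0 0 1; 0 0 0 0 1' | grep -E "pos|wrist"; done;  python3 -m handwheel '0 -.1 0 0 1; -.01 -.1 0 0 1; 0 -.05 0 0 1' | grep -E "pos|wrist"; python3 -m handwheel '0 -.1 0 0 1; -.01 -.1 0 0 1; 0 -.05 0 0 1' | grep -E "pos|wrist"
```

```text
clock: 6.12
eef_pos: [525.3, -39.5, 23.3]
eef_rot: [-3.141, 0.0, 1.523]
wrist_force: [0.3, 0.5, -0.9]
finger_gap: 13.8
finger_force: 20.0
eef_pos: [524.8, -47.3, 23.3]
wrist_force: [0.0, -0.0, -4.9]
eef_pos: [524.6, -56.8, 23.5]
wrist_force: [0.5, 8.4, -1.9]
eef_pos: [524.1, -66.6, 23.4]
wrist_force: [-0.5, 8.7, -1.7]
```

It drags with about 8.5 N, so it looks bound. I'll press it flat and push the last 3 mm to confirm.

```bash
python3 -m handwheel '0 0 -.02 0 1; 0 0 0 0 1; 0 0 0 0 1'; python3 -m handwheel '0 -.04 0 0 1; 0 -.03 0 0 1'; python3 -m handwheel '0 0 0 0 1; 0 0 0 0 1'; python3 -m handwheel '0 0 0 0 .8;0 0 0 0 .8; 0 0 0 0 .8; 0 0 0 0 .7; 0 0 0 0 .7; 0 0 0 0 .7'
```

```text
clock: 7.12
eef_pos: [524.3, -66.7, 23.0]
eef_rot: [3.141, -0.001, 1.524]
wrist_force: [-1.6, 6.7, 1.2]
finger_gap: 14.0
finger_force: 20.0
clock: 7.28
eef_pos: [524.5, -68.9, 23.1]
eef_rot: [3.141, -0.001, 1.524]
wrist_force: [0.3, 12.0, 3.9]
finger_gap: 13.8
finger_force: 20.0
clock: 7.45
eef_pos: [524.5, -69.1, 23.1]
eef_rot: [3.141, -0.001, 1.524]
wrist_force: [0.1, 10.5, 1.8]
finger_gap: 14.2
finger_force: 20.0
clock: 7.95
eef_pos: [524.2, -69.9, 22.6]
eef_rot: [3.142, 0.0, 1.524]
wrist_force: [-0.4, -0.3, 0.0]
finger_gap: 28.1
finger_force: 0.0
```

```bash
python3 -m handwheel '0 0 .02 0 1;0 0 0 0 1; 0 0 0 0 1; 0 0 0 0 1; 0 0 0 0 1'; python3 -m handwheel '0 .05 0 0 1; 0 .05 0 0 1';  python3 -m handwheel '0 -.05 0 0 1; 0 -.06 0 0 1';python3 -m handwheel '0 0 0 0 .8;0 0 0 0 .8; 0 0 0 0 .6; 0 0 0 0 .6; 0 0 0 0 .6'; python3 -m handwheel '0 0 .5 0 .6; 0 0 1 0 .6; 0 .5 .5 0 .6; 0 1 0 0 .6; 0 1 0 0 .6; 0 1 0 0 .6; 0 1 0 0 .6; 0 1 0 0 .6; 0 1 0 0 .6; 0 0 0 0 .6' | head -2
python3 - <<'E'
from h import *
for n in("top","side"):
    im,W=snap(n,f"pics/{n}2.png")
    for k,v in handles(im,W).items(): print(k,v)
    w=W[165:245,240:380]
t=cv2.imread("pics/top2.png")[175:235,290:380];s=cv2.imread("pics/side2.png")[165:235,270:380]
a=np.vstack([cv2.resize(t,(660,290),interpolation=3),cv2.resize(s,(660,300),interpolation=3)])
cv2.imwrite("pics/c3.png",a)
E
```

```text
clock: 8.37
eef_pos: [524.3, -69.8, 23.5]
eef_rot: [3.141, 0.0, 1.524]
wrist_force: [0.3, 0.2, 1.3]
finger_gap: 13.6
finger_force: 20.0
clock: 8.53
eef_pos: [524.3, -66.7, 23.5]
eef_rot: [3.141, 0.001, 1.524]
wrist_force: [-0.4, -9.8, -0.3]
finger_gap: 13.7
finger_force: 20.0
clock: 8.7
eef_pos: [524.3, -68.9, 23.7]
eef_rot: [3.141, -0.002, 1.524]
wrist_force: [-0.2, 14.1, 5.6]
finger_gap: 13.8
finger_force: 20.0
clock: 9.12
eef_pos: [524.1, -70.2, 23.4]
eef_rot: [-3.141, 0.0, 1.524]
wrist_force: [-0.6, -0.5, -0.6]
finger_gap: 35.2
finger_force: 0.0
clock: 9.95
eef_pos: [523.5, 195.4, 103.4]
yellow None
blue None
red None
yellow None
blue (np.int64(197), array([508.8, 290.5,  55.2]), array([523.7, 315.4,  63.1]), array([515. , 304.2,  60.3]))
red (np.int64(183), array([410.6, 247.8,  56.3]), array([423.9, 272.7,  64. ]), array([417.1, 262.8,  60.2]))
```

View pics/c3.png

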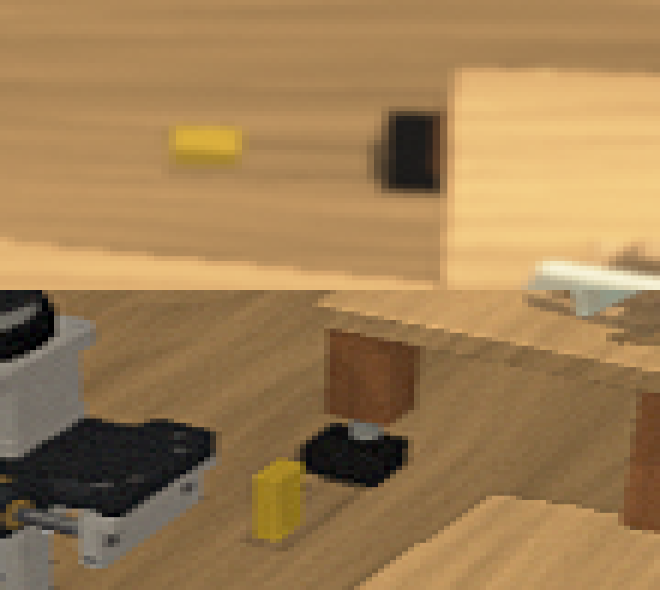

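The yellow leaf lies flat with its line at the foot's front face (crop about (380,155)). It drags about 10 N both ways, so the first leaf binds. The blue and red leaves haven't moved and the arm is clear.

```bash
python3 -c "
from cell import *
print(sign_off())"
```

```text
the job is handed in; nothing more can be done
None
```

The 5 mm (yellow) leaf was the first to bind, dragging about 10 N both ways; it is left flat under the foot at its black line and released, the other leaves were never moved from their felt strips, and the job is handed in (no verdict was returned).

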